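# Clamp the oak panel and snap the cover cap onto its stud

## Robot

A 7-joint arm with a two-finger parallel gripper is mounted at the origin on the work surface. World frame = base frame: x ahead of the robot, y to its left, z up, the work surface at z = 0. Lengths are in m, angles in rad, forces in N, time in s.
With the tool pointing down it reaches from about 0.4 to 0.85 m from the base axis. Payload 10.4 kg.
Tool frame: the origin (TCP) lies at the very end of the fingers, on their centre line; the grasp point (between the pads) lies 19 mm behind it; z points along the fingers, y is the line along which they close (so a half turn about z gives the same grasp; the last joint's range is limited). The gripper opens to 85 mm and grips with 20 to 120 N. Pads are 22 mm wide; open, the fingers measure 114 mm over their backs; the gripper's body (76 mm by 85 mm) begins 54 mm behind the grasp point. The pads swing forward as they close: fully open they stand 13 mm farther back than shut.
Start: joints at [-1.288, 0.332, -0.065, 1.46, 0.022, 1.35, -0.088], TCP at [0.188, 0.596, 0.231] pointing down, gripper open.
Joint ranges: [-2.6, 2.6], [-0.5, 2.12], [-1.47, 1.34], [0.16, 2.42], [-1.27, 4.41], [0.06, 2.06], [-2.6, 2.6]. Speed limits (rad/s): [2.22, 2.22, 2.79, 2.79, 3.14, 3.14, 3.14].

## Interface

Orientations are given as a unit quaternion [x, y, z, w].
In Python, from workcell import * gives the robot as it stands.
- The arm moves only by the tool step_arm, never from a script. Its argument "commands" is one flat list of numbers, 7 for each row, row after row: the finger opening in mm, from 0 to 85.4, then the shift along the world's x, y, z as a fraction of full scale, then the turn, a rotation vector about the world's x, y, z as a fraction of full scale. A call has exactly 10 rows; each row is the pose to reach, as a shift and turn from the pose commanded when the call began, turning the shorter way round; what a row does not reach only later rows make up. Full scale, the value 1, is 0.6 m for a shift and pi rad for a turn. A row lasts 1/8 s, in which the tool goes at most 62.5 mm and 10.7 degrees, less where a joint would pass 70% of its speed; a pose out of reach is approached as far as the arm can. A call with a number of a shift or a turn outside -1 to 1 is refused whole. A call with a gripper value outside its range is refused whole. The fingers move at their own pace and stop on an object; "squeeze" is the grip in N (left out, the last holds). Time passes only in rows, so rows that repeat a pose let the fingers close, or fill a call up. It gives the time, the measured TCP pose, the force, the opening and the grip force at its end, in the units of the state.
- get_obs(): the state, without advancing time (a new reading comes with each control period).
- camera(name): name is "scene" or "top"; returns the picture (400x640x3 uint8, red, green, blue); there is no depth.
- camera_params(name): a dict with "mtx" (3x3 intrinsics, pixels), "extrinsics" (4x4, takes a point from world to camera coordinates). Camera axes: x right, y down, z forward; pixel columns grow to the right and rows downward; lengths in m; the calibration is good to about 2 mm. A picture is of the moment at which its call begins. camera_params takes no time and is no camera call.
- hand_in(): hands the job in; it is judged then, once.
The state is a dict: "clock": time; "joint_pos": joint angles; "joint_velocities": joint speeds; "tau": joint torques, N m; "position": TCP position; "ee_rot": TCP orientation; "ft_force": force on the tool from outside, world axes, zero at the start; "torque": the same for the moment, N m; "grip_width": opening from 0.0 (shut) to 1.0 (fully open); "grasp_force": force on a finger pad.
Only numpy, scipy, OpenCV 4.12 (cv2) and the standard library are available. Lean on these libraries where they do the work, as an engineer would, in place of code of your own. Each camera call takes 0.05 s, during which the arm holds its last target. There are 200 camera calls.

## Task

First set the red-handled lever of the cam clamp straight up, so that it grips the oak panel. Then fit the loose black snap cap, open side down, on the one bare steel stud of the panel, press until it clicks and carry on pressing after the force drops, so that the orange sealing ring under it is squeezed flat. Finish while still holding the cap pressed down, without letting go, and leave the drill, the screwdriver and the screw jar where they are.

Things in the scene. Friction and masses are not known exactly. Their poses are not given: they have to be found in the camera images.
- panel: oak panel lying flat and fixed, 240 x 320 x 20 mm (its x, y, z); origin at the centre of its underside, on the table. It carries three studs, two of them already capped; the cam clamp stands beyond the middle of its +y edge. It can lie turned.
- stud_seat (a point): centre of the bare stud's foot, on the panel's top (20 mm above the table), z up. Round it a steel seat plate 56 mm across, 4 mm thick, and on that an orange sprung sealing ring 50 mm across, its top 9 mm above this point. The bare stud may be at any of the panel's three stud places, which are 110 mm or more apart.
- stud_tip (a point): tip of the bare stud's steel post, 26 mm above its foot. The post is 15 mm across, tapered above 18 mm to 6 mm across at the tip; four small sprung brass balls round it (23 mm over the balls, their centres 15.5 mm above the foot) catch the cap.
- seal_ring (a joint): how far the orange sealing ring is squeezed down, m: 0 free, 0.005 flat on its stop. It pushes back with about 2 N per mm (10 N flat).
- cap_center (a point): the loose black snap cap (about 60 g, standing upright on the table, z up), half-way up on its axis, 17 mm above its underside. Round body 40 mm across, 34 mm tall, with a flange 56 mm across and 5 mm thick at its foot. Fingers can take the body just above the flange and push on the flange. Fully pressed on, this point is 21 mm above the stud's foot.
- cap_foot (a point): centre of the loose cap's open underside: a 19 mm bore with a lip 5 mm deep, a wider chamber above. The lip meets the balls with this point 19 mm above the stud's foot; the push peaks at about 6 to 12 N, drops as the balls spring out over the lip (8 to 10 mm), and rises again as the ring is squeezed. Fully pressed it is 4 mm above; let go, the cap stays on but rises 3 to 4 mm.
- lever_hinge (a point): hinge of the clamp lever, 55 mm above the table. Axes of the clamp: the lever swings in its x-z plane (hinge along y), z up; the same yaw as the panel.
- lever_grip (a point): centre of the red crossbar (T-handle) at the end of the clamp lever's 10 mm rod, 70 mm from the hinge: a bar 16 mm across and 50 mm long, lying along the hinge axis (the clamp's y), so that fingers from above can take it fore and aft
- cam_lever (a joint): angle of the clamp lever, rad: 0 straight up (clamping), positive leaning to the clamp's -x side (towards the robot), as it is at the start (0.5 to 1.0); stops at -0.35 (past upright) and 1.1. It stays where it is left; about 1.5 N at the handle moves it. Straight up is meant within 0.13 rad.
- capped_a: one of the panel's two studs that already have their black caps on, fixed; origin on the panel's top, 56 mm across, 41 mm tall
- capped_b: the other one, the same
- screwdriver: screwdriver with orange handle lying on the table, about 200 mm long; to be left alone
- screw_jar: jar of screws, 56 mm across, 60 mm tall, origin at its underside; to be left alone
- drill: teal and black cordless drill standing on its battery, about 180 mm tall and 200 mm long, origin under the battery; to be left alone
Not all that is in view belongs to the job. What is shaped like the part that bears lever_hinge but purple is not meant. Leave any brown look-alike of the part that bears cap_center alone.

How it is judged:
On the way, in this order (a step that is already met when the one before it is completed fails the run):
1. the clamp lever stands straight up (value of joint cam_lever between -0.13 and 0.13 rad and velocity of joint cam_lever between -0.1 and 0.1 rad/s), for 0.3 s.
2. the cap has clicked onto the bare stud and is pressed down on its ring (z of cap_center in the frame of stud_seat below 0.0232 m and horizontal distance between cap_center and stud_seat below 0.004 m and angle between cap_center's own z axis and vertical below 0.12 rad), for 0.2 s.
At the end, for the whole second after the job is handed in: The robot still presses the snapped cap: touching it with over 2 N, centre within 4 mm of the stud axis and 23.2 mm of its foot, tilt under 0.12 rad, ring squeezed over 2.8 mm; lever within 0.13 rad of upright; drill, screwdriver, jar within 30 mm of their places (all of step 2 and value of joint cam_lever between -0.13 and 0.13 rad and value of joint seal_ring above 0.0028 m and (contact force between cap and the fingers above 2 N or contact force between cap and the arm above 2 N) and distance of each of screwdriver, screw_jar, drill from where it was at the start of the episode below 0.03 m); the arm keeps its last pose, push and grip.
It fails at once if the screwdriver is moved by more than 30 mm (distance of screwdriver from where it was at the start of the episode above 0.03 m).
It fails at once if the jar of screws is moved by more than 30 mm (distance of screw_jar from where it was at the start of the episode above 0.03 m).
It fails at once if the cordless drill is moved by more than 30 mm (distance of drill from where it was at the start of the episode above 0.03 m).
It also fails if it takes over 67 s, if anything falls off the work surface, if the arm or the gripper's body presses on something with over 40 N, if the wrist force passes 120 N, or if a joint passes its speed limit or range.

## Working session

There is one attempt and no reset: what is moved stays moved. The work goes in short steps, Python scripts to look and compute and a tool call to move; the robot and the scene stay as the last step left them, time stands still between calls to the robot, and variables do not carry over. Pictures are saved under pics/ and viewed, at most 10 in all, crops included, and the job is handed in when it is done.

Besides the shell and the picture viewer there is one more tool, called after "Call:" by a JSON object that holds its "api" and its "payload", one argument or row to a line. step_arm: Moves the arm, as the interface text tells. Its arguments: {"type":"object","properties":{"commands":{"type":"array","items":{"type":"number"}},"squeeze":{"type":"number"}},"required":["commands"]}

```bash
mkdir -p pics && cat > h.py <<'E'
from workcell import *
import numpy as np, cv2
def snap(n,f):
    im=camera(n); cv2.imwrite('pics/'+f,cv2.cvtColor(im,cv2.COLOR_RGB2BGR)); return im
def ray(n,uv,z):
    p=camera_params(n);K=np.array(p['mtx']);E=np.array(p['extrinsics'])
    d=E[:3,:3].T@np.linalg.inv(K)@np.array([uv[0],uv[1],1.]);c=-E[:3,:3].T@E[:3,3]
    return c+d*(z-c[2])/d[2]
def proj(n,P):
    p=camera_params(n);K=np.array(p['mtx']);E=np.array(p['extrinsics'])
    q=K@(E[:3,:3]@np.array(P)+E[:3,3]);return q[:2]/q[2]
E
python3 - <<'E'
from h import *
snap('top','t0.png');snap('scene','s0.png')
o=get_obs();print(o['position'],o['ee_rot'],o['clock'])
for n in('top','scene'):
    E=np.array(camera_params(n)['extrinsics']);print(n,-E[:3,:3].T@E[:3,3],E[:3,:3].round(2).tolist())
E
```

```text
[0.18806751 0.59569181 0.23060188] [ 1.52299805e-01  9.88334136e-01 -6.32446472e-04 -7.54646699e-05] 0.1
top [0.37188561 0.06605181 1.56089468] [[0.03, -1.0, 0.01], [-1.0, -0.03, -0.09], [0.09, -0.01, -1.0]]
scene [ 0.90775199 -0.62381916  0.77497813] [[0.87, 0.5, 0.02], [0.34, -0.55, -0.77], [-0.37, 0.67, -0.64]]
```

View pics/t0.png

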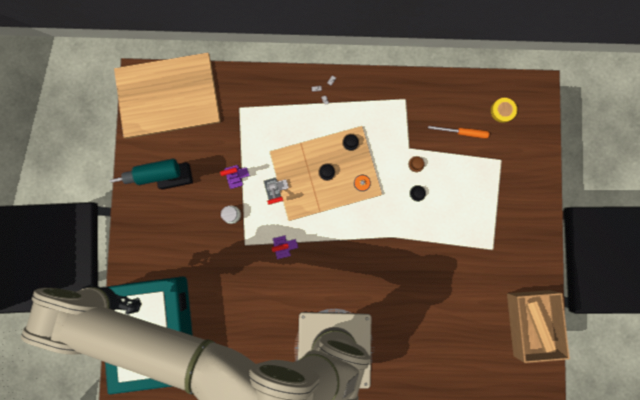

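View pics/s0.png

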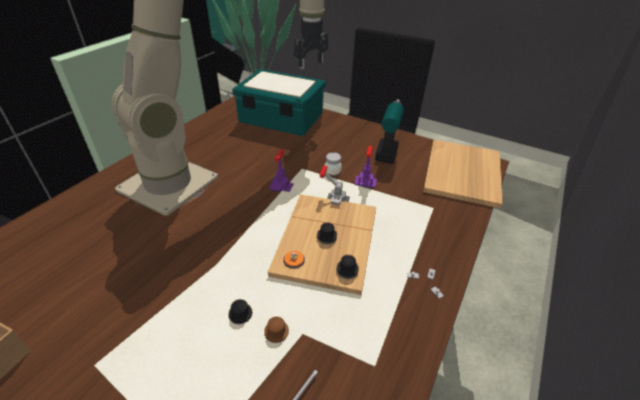

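Seen in top: the clamp is grey with a red bar at (276,201), and the purple look-alikes are at (237,176) and (284,246). The loose black cap is at (418,193), with a brown look-alike at (417,163) and fixed caps at (351,142) and (327,172). The bare stud with its orange ring is at (362,183), and the jar is at (230,214), close to the clamp.

```bash
python3 - <<'E'
from h import *
t=cv2.imread('pics/t0.png');s=cv2.imread('pics/s0.png')
a=cv2.resize(t[120:220,220:440],None,fx=3.5,fy=3.5,interpolation=cv2.INTER_CUBIC)
b=cv2.resize(s[140:215,260:386],None,fx=3,fy=3,interpolation=cv2.INTER_CUBIC)
c=cv2.resize(s[240:340,220:346],None,fx=3,fy=2.25,interpolation=cv2.INTER_CUBIC)
cv2.imwrite('pics/c0.png',np.vstack([a,np.hstack([b,c,np.zeros((225,770-756,3),np.uint8)])]))
# blobs
def blob(im,box,f):
    x0,y0,x1,y1=box;m=f(im[y0:y1,x0:x1].astype(int)).astype(np.uint8)
    M=cv2.moments(m,True);xy=cv2.boundingRect(m);return np.array([M['m10']/M['m00']+x0,M['m01']/M['m00']+y0]),M['m00'],(xy[0]+x0,xy[1]+y0,xy[2],xy[3])
dark=lambda i:i.max(2)<60
org=lambda i:(i[...,2]>180)&(i[...,1]<140)&(i[...,0]<90)
red=lambda i:(i[...,2]>120)&(i[...,1]<60)&(i[...,0]<60)
for nm,n,im,box,f,z in [('cap','top',t,(400,180,436,206),dark,.02),('cap','scene',s,(222,292,258,328),dark,.015),
 ('ring','top',t,(348,170,378,196),org,.028),('ring','scene',s,(276,245,310,270),org,.028),
 ('bar','top',t,(262,193,290,210),red,.1),('bar','scene',s,(312,160,333,182),red,.1),('ca','top',t,(338,130,364,154),dark,.05),('cb','top',t,(314,160,340,184),dark,.05)]:
    c,A,bb=blob(im,box,f);print(nm,n,c.round(1),A,bb,ray(n,c,z).round(4))
# panel corners top
print([ray('top',c,.02).round(3).tolist() for c in [(364,126),(384,194),(289,220),(270,150)]])
print([ray('scene',c,.02).round(3).tolist() for c in [(294,198),(377,206),(361,288),(271,276)]])
print('jar',ray('top',(230,214),.06))
E
```

```text
cap top [417.5 192.8] 163.0 (411, 186, 14, 15) [ 0.5103 -0.2636  0.02  ]
cap scene [239.7 312. ] 369.0 (230, 301, 21, 23) [ 0.5162 -0.2688  0.015 ]
ring top [361.9 182.5] 150.0 (355, 176, 15, 14) [ 0.539  -0.0792  0.028 ]
ring scene [293.4 258.9] 146.0 (284, 253, 20, 12) [ 0.5413 -0.0807  0.028 ]
bar top [275.  199.6] 47.0 (269, 197, 13, 7) [0.4705 0.1965 0.1   ]
bar scene [322.6 170.7] 48.0 (320, 165, 6, 12) [0.462  0.2083 0.1   ]
ca top [350.6 141.8] 177.0 (344, 135, 14, 15) [ 0.6683 -0.0382  0.05  ]
cb top [326.7 171.5] 179.0 (320, 164, 15, 16) [0.5693 0.037  0.05  ]
[[0.729, -0.084, 0.02], [0.504, -0.153, 0.02], [0.41, 0.156, 0.02], [0.64, 0.226, 0.02]]
[[0.405, 0.134, 0.02], [0.64, 0.234, 0.02], [0.728, -0.068, 0.02], [0.52, -0.151, 0.02]]
jar [0.42369474 0.34143455 0.06      ]
```

View pics/c0.png

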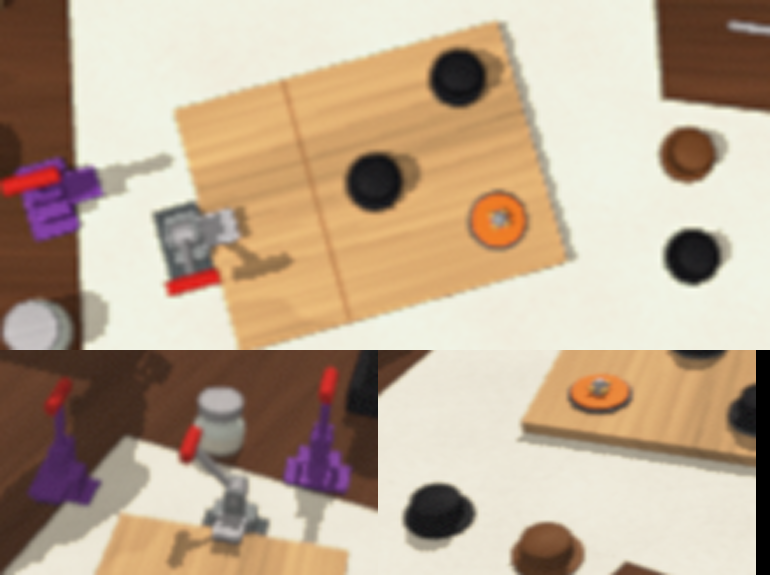

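The crop confirms the choice: the grey clamp with its bar leaning to -x, the black loose cap and the ringed bare stud. Next I triangulate the bar and hinge.

```bash
python3 - <<'E'
from h import *
from scipy.optimize import least_squares as LS
def tri(a,b):
    r=LS(lambda P:np.r_[proj('top',P)-a,proj('scene',P)-b],[.5,.1,.05]);return r.x.round(4),r.fun.round(2)
print('bar',tri((275,199.6),(322.6,170.7)))
print('ring',tri((361.9,182.5),(293.4,258.9)))
print('cap',tri((417.5,192.8),(239.7,312)))
yaw=.296;X=np.array([np.cos(yaw),np.sin(yaw),0]);Y=np.array([-X[1],X[0],0])
t=cv2.imread('pics/t0.png');s=cv2.imread('pics/s0.png')
T=[]
for n,im,(x0,y0,x1,y1) in(('top',t,(255,170,305,215)),('scene',s,(305,155,365,209))):
    k=400//(x1-x0)
    for draw in(0,1):
        c=cv2.resize(im[y0:y1,x0:x1],(400,int(400*(y1-y0)/(x1-x0))),interpolation=cv2.INTER_CUBIC);f=400/(x1-x0)
        if draw:
            for th,col in((.55,(0,255,0)),(.8,(255,0,0))):
                B=tri((275,199.6),(322.6,170.7))[0];h=B+.07*np.sin(th)*X;h[2]=.055
                b=h+.07*np.array([-np.sin(th)*X[0],-np.sin(th)*X[1],np.cos(th)])
                q=lambda P:tuple(int(v) for v in (proj(n,P)-[x0-.5,y0-.5])*f)
                cv2.line(c,q(h),q(b),col,1);cv2.line(c,q(b-.025*Y),q(b+.025*Y),col,1);cv2.circle(c,q(h),5,col,1)
                if n=='top':print(th,h,b)
        T.append(c[:300] if c.shape[0]>=300 else cv2.copyMakeBorder(c,0,300-c.shape[0],0,0,0))
for i in T:print(i.shape)
cv2.imwrite('pics/c1.png',np.vstack([np.hstack(T[:2]),np.hstack(T[2:])]))
E
```

```text
bar (array([0.4695, 0.1953, 0.1109]), array([ 0.06,  0.11,  0.12, -0.01]))
ring (array([ 0.5397, -0.0792,  0.0254]), array([-0.12, -0.18, -0.17,  0.01]))
cap (array([ 0.5122, -0.2656,  0.0077]), array([-0.16, -0.19, -0.17,  0.01]))
0.55 [0.50449692 0.20597262 0.055     ] [0.4695     0.1953     0.11467672]
0.8 [0.51753113 0.20994752 0.055     ] [0.4695     0.1953     0.10376947]
(300, 400, 3)
(300, 400, 3)
(300, 400, 3)
(300, 400, 3)
```

View pics/c1.png

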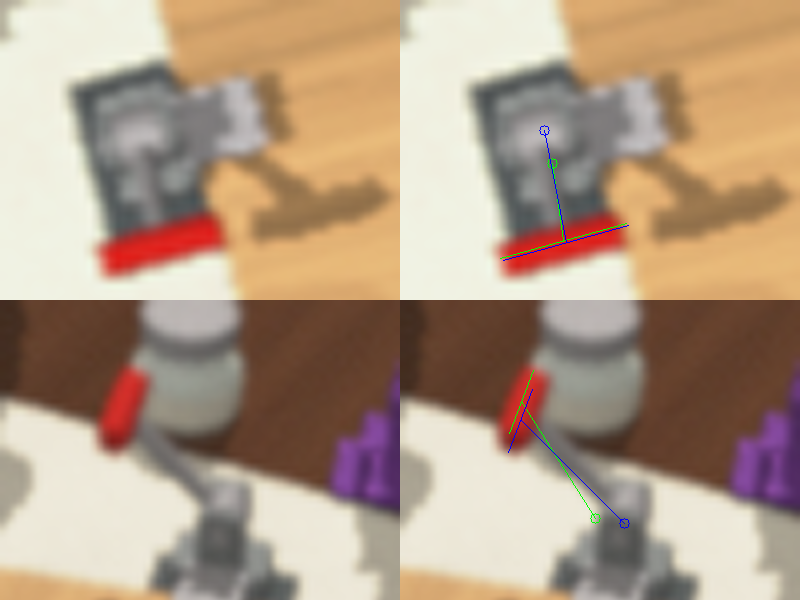

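The overlay with the lever at about 0.8 rad (blue) matches both views. That puts the hinge near (.518,.210) and the bar near (.4685,.196,.105). I'll grip the bar off the rod, on its -y side.

Call:
{"api": "step_arm", "payload": {
  "commands": [50,0.475,-0.692,-0.1,0,0,-0.3086,50,0.475,-0.692,-0.1,0,0,-0.3086,50,0.475,-0.692,-0.1,0,0,-0.3086,50,0.475,-0.692,-0.1,0,0,-0.3086,50,0.475,-0.692,-0.1,0,0,-0.3086,50,0.475,-0.692,-0.1,0,0,-0.3086,50,0.475,-0.692,-0.1,0,0,-0.3086,50,0.475,-0.692,-0.1,0,0,-0.3086,50,0.475,-0.692,-0.1,0,0,-0.3086,50,0.475,-0.692,-0.1,0,0,-0.3086],
  "squeeze": 20
}}

```text
clock: 1.35
position: [0.473, 0.1807, 0.171]
ee_rot: [0.596, 0.803, -0.0, -0.0]
ft_force: [-0.3, 0.2, 1.2]
grip_width: 0.586
grasp_force: 0.0
```

Call:
{"api": "step_arm", "payload": {
  "commands": [50,0,0,-0.04,0,0,0,50,0,0,-0.08,0,0,0,50,0,0,-0.11,0,0,0,50,0,0,-0.13,0,0,0,50,0,0,-0.13,0,0,0,10,0,0,-0.13,0,0,0,10,0,0,-0.13,0,0,0,10,0,0,-0.13,0,0,0,10,0,0,-0.13,0,0,0,10,0,0,-0.13,0,0,0]
}}

```text
clock: 2.6
position: [0.4735, 0.1811, 0.0937]
ee_rot: [0.595, 0.803, 0.0, 0.0]
ft_force: [0.8, 0.4, 3.3]
grip_width: 0.177
grasp_force: 22.2
```

Call:
{"api": "step_arm", "payload": {
  "commands": [10,0.0085,0.0026,0.008,0,0,0,10,0.017,0.0052,0.015,0,0,0,10,0.027,0.008,0.021,0,0,0,10,0.0365,0.0111,0.0262,0,0,0,10,0.047,0.0145,0.03,0,0,0,10,0.0578,0.0177,0.033,0,0,0,10,0.069,0.021,0.0347,0,0,0,10,0.08,0.0244,0.0353,0,0,0,10,0.08,0.0244,0.0353,0,0,0,10,0.08,0.0244,0.0353,0,0,0]
}}

```text
clock: 3.85
position: [0.521, 0.1955, 0.1144]
ee_rot: [0.595, 0.804, -0.0, -0.0]
ft_force: [-1.0, 0.8, 0.0]
grip_width: 0.176
grasp_force: 22.1
```

```bash
python3 - <<'E'
from h import *
t=snap('top','t1.png')[...,::-1];s=snap('scene','s1.png')[...,::-1]
a=cv2.resize(t[165:215,250:316],(396,300),interpolation=cv2.INTER_CUBIC)
b=cv2.resize(s[145:205,300:379],(396,300),interpolation=cv2.INTER_CUBIC)
cv2.imwrite('pics/c2.png',np.hstack([a,b]))
E
```

```text
(no output)
```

View pics/c2.png

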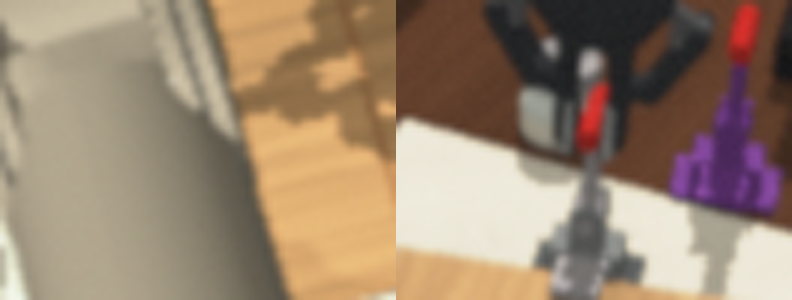

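Call:
{"api": "step_arm", "payload": {
  "commands": [60,0,0,0,0,0,0,60,0,0,0,0,0,0,60,0,0,0.08,0,0,0,60,0,0,0.16,0,0,0,60,0,-0.1,0.1667,0,0,0,60,0,-0.2,0.1667,0,0,0,60,0,-0.3,0.1667,0,0,0,60,0,-0.4,0.1667,0,0,0,60,-0.01,-0.5,0.16,0,0,0,60,-0.015,-0.6,0.15,0,0,0]
}}

```text
clock: 5.2
position: [0.5119, -0.1666, 0.2049]
ee_rot: [0.595, 0.803, 0.001, 0.001]
ft_force: [1.8, -0.5, -1.2]
grip_width: 0.701
grasp_force: 0.0
```

```bash
python3 - <<'E'
from h import *
from scipy.optimize import least_squares as LS
print(get_obs()['joint_pos'])
t=snap('top','t2.png')[...,::-1];s=snap('scene','s2.png')[...,::-1]
def red(im,b):
    x0,y0,x1,y1=b;i=im[y0:y1,x0:x1].astype(int);m=((i[...,2]>120)&(i[...,1]<60)&(i[...,0]<60)).astype(np.uint8)
    M=cv2.moments(m,True);return np.array([M['m10']/max(M['m00'],1)+x0,M['m01']/max(M['m00'],1)+y0]),M['m00']
a,A=red(t,(255,170,300,212));b,B=red(s,(325,150,350,182));print(a,A,b,B)
r=LS(lambda P:np.r_[proj('top',P)-a,proj('scene',P)-b],[.5,.2,.12]);print(r.x,r.fun)
h=np.array([.5175,.21,.055]);print('hinge px',proj('top',h),proj('scene',h),proj('scene',h+[0,0,.07]),proj('top',h+[0,0,.07]))
A=cv2.resize(t[165:215,250:316],(396,300),interpolation=cv2.INTER_CUBIC)
B=cv2.resize(s[145:205,300:379],(396,300),interpolation=cv2.INTER_CUBIC)
cv2.imwrite('pics/c3.png',np.hstack([A,B]))
E
```

```text
[-0.36433293  0.16923235  0.66610617  1.76041778 -0.11068822  1.24796089
  0.62537793]
[270.64285714 184.46428571] 56.0 [340.         167.80392157] 51.0
[0.51643224 0.20983496 0.12985225] [-0.36592407 -0.66168438 -0.72433752  0.07031353]
hinge px [272.50021936 185.87462497] [338.18744925 188.00866348] [339.52748359 169.30916298] [270.38882992 183.61764691]
```

View pics/c3.png

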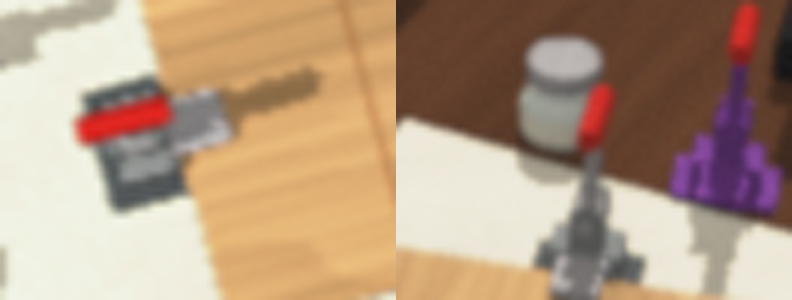

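Top shows the bar above the centre of the base and in line with the clamp arm, and scene shows the rod standing up, so the lever is upright. Now the cap, with two crossed centring grasps.

Call:
{"api": "step_arm", "payload": {
  "commands": [64,0,-0.08,-0.06,0,0,0,64,0,-0.164,-0.15,0,0,0,64,0,-0.164,-0.22,0,0,0,64,0,-0.164,-0.28,0,0,0,64,0,-0.164,-0.325,0,0,0,64,0,-0.164,-0.325,0,0,0,35,0,-0.164,-0.325,0,0,0,35,0,-0.164,-0.325,0,0,0,35,0,-0.164,-0.325,0,0,0,35,0,-0.164,-0.325,0,0,0]
}}

```text
clock: 6.55
position: [0.5132, -0.2633, 0.0111]
ee_rot: [0.595, 0.804, 0.001, 0.001]
ft_force: [-0.6, -0.0, 7.2]
grip_width: 0.462
grasp_force: 20.6
```

Call:
{"api": "step_arm", "payload": {
  "commands": [64,0,0,0,0,0,0,64,0,0,0.005,0,0,0,64,0,0,0.01,0,0,0.1,64,0,0,0.01,0,0,0.2,64,0,0,0.01,0,0,0.3,64,0,0,0.01,0,0,0.4,64,0,0,0.01,0,0,0.5,64,0,0,0.01,0,0,0.5,64,0,0,0.01,0,0,0.5,64,0,0,0.01,0,0,0.5]
}}

```text
clock: 7.8
position: [0.5121, -0.263, 0.0158]
ee_rot: [-0.115, 0.993, -0.0, 0.0]
ft_force: [0.5, -0.6, -0.4]
grip_width: 0.751
grasp_force: 0.0
```

Call:
{"api": "step_arm", "payload": {
  "commands": [64,0,0,0,0,0,0,64,0,0,-0.005,0,0,0,64,0,0,-0.005,0,0,0,64,0,0,-0.005,0,0,0,35,0,0,-0.005,0,0,0,35,0,0,-0.005,0,0,0,35,0,0,-0.005,0,0,0,35,0,0,-0.005,0,0,0,35,0,0,-0.005,0,0,0,35,0,0,-0.005,0,0,0],
  "squeeze": 30
}}

```text
clock: 9.05
position: [0.5123, -0.263, 0.0128]
ee_rot: [-0.112, 0.994, -0.0, 0.0]
ft_force: [-0.7, 0.4, 5.3]
grip_width: 0.463
grasp_force: 30.5
```

Call:
{"api": "step_arm", "payload": {
  "commands": [35,0,0,0.04,0,0,0,35,0,0,0.09,0,0,0,35,0,0.02,0.13,0,0,0,35,0.01,0.08,0.13,0,0,0,35,0.022,0.15,0.13,0,0,0,35,0.034,0.22,0.13,0,0,0,35,0.042,0.28,0.13,0,0,0,35,0.046,0.306,0.13,0,0,0,35,0.046,0.306,0.13,0,0,0,35,0.046,0.306,0.13,0,0,0]
}}

```text
clock: 10.3
position: [0.5395, -0.0812, 0.0904]
ee_rot: [-0.111, 0.994, -0.0, -0.0]
ft_force: [0.3, -0.6, -0.8]
grip_width: 0.46
grasp_force: 30.6
```

```bash
python3 - <<'E'
from h import *
s=snap('scene','s3.png')[...,::-1];t=snap('top','t3.png')[...,::-1]
o=get_obs();p=np.array(o['position']);print(p,o['ft_force'],o['joint_pos'])
for n in ('foot','seat'):
    P=[p[0],p[1],p[2]-.0128] if n=='foot' else [.54,-.0795,.029]; print(n,proj('scene',P))
B=cv2.resize(s[200:290,240:350],(660,540),interpolation=cv2.INTER_CUBIC)
for P,c in(([p[0],p[1],p[2]-.0128],(0,255,0)),([.54,-.0795,.046],(255,0,0))):
    q=(proj('scene',P)-[239.5,199.5])*6;cv2.circle(B,(int(q[0]),int(q[1])),3,c,1)
cv2.imwrite('pics/c4.png',B)
E
```

```text
[ 0.5394965  -0.08107588  0.09047663] [-0.11992834  0.6014767  -1.05382964] [-0.14240597  0.28447345  0.23920527  1.84684174 -0.07758216  1.01942775
  1.92139143]
foot [292.34058206 245.37581043]
seat [293.23352901 258.11039553]
```

View pics/c4.png

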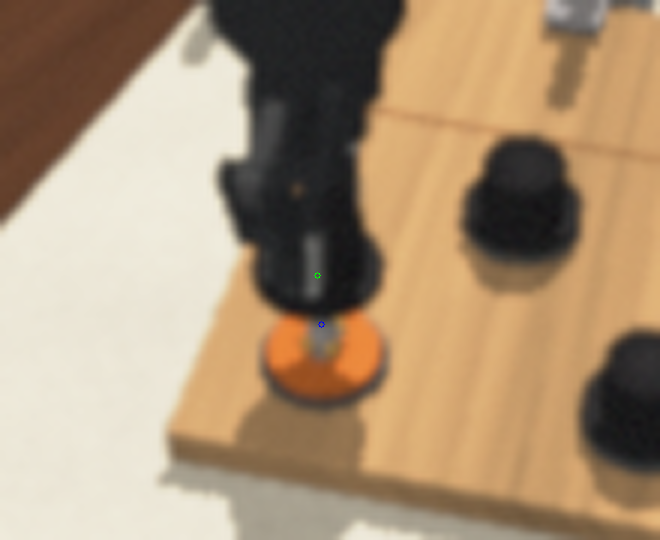

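In the crop the flange is centred at (317,268) and the ring at (325,355). The cap is about 1–2 mm short in x and y, so I correct that and lower it.

Call:
{"api": "step_arm", "payload": {
  "commands": [35,0.0017,0.0035,0,0,0,0,35,0.0017,0.0035,-0.015,0,0,0,35,0.0017,0.0035,-0.03,0,0,0,35,0.0017,0.0035,-0.04,0,0,0,35,0.0017,0.0035,-0.047,0,0,0,35,0.0017,0.0035,-0.052,0,0,0,35,0.0017,0.0035,-0.056,0,0,0,35,0.0017,0.0035,-0.06,0,0,0,35,0.0017,0.0035,-0.06,0,0,0,35,0.0017,0.0035,-0.06,0,0,0],
  "squeeze": 50
}}

```text
clock: 11.65
position: [0.5408, -0.0773, 0.0546]
ee_rot: [-0.112, 0.994, 0.0, 0.0]
ft_force: [0.3, -0.6, -1.0]
grip_width: 0.454
grasp_force: 51.9
```

Call:
{"api": "step_arm", "payload": {
  "commands": [35,0,-0.0025,0,0,0,0,35,0,-0.0025,-0.003,0,0,0,35,0,-0.0025,-0.006,0,0,0,35,0,-0.0025,-0.009,0,0,0,35,0,-0.0025,-0.012,0,0,0,35,0,-0.0025,-0.015,0,0,0,35,0,-0.0025,-0.018,0,0,0,35,0,-0.0025,-0.021,0,0,0,35,0,-0.0025,-0.024,0,0,0,35,0,-0.0025,-0.024,0,0,0]
}}

```text
clock: 12.9
position: [0.5409, -0.0787, 0.0402]
ee_rot: [-0.112, 0.994, 0.0, 0.0]
ft_force: [-1.9, 0.3, 1.8]
grip_width: 0.454
grasp_force: 52.2
```

The force is low at a foot height of about 7 mm, which fits clicked and just onto the ring. I carry on pressing.

Call:
{"api": "step_arm", "payload": {
  "commands": [35,0,0,-0.002,0,0,0,35,0,0,-0.004,0,0,0,35,0,0,-0.006,0,0,0,35,0,0,-0.008,0,0,0,35,0,0,-0.01,0,0,0,35,0,0,-0.012,0,0,0,35,0,0,-0.012,0,0,0,35,0,0,-0.012,0,0,0,35,0,0,-0.012,0,0,0,35,0,0,-0.012,0,0,0]
}}

```text
clock: 14.15
position: [0.5412, -0.0788, 0.0367]
ee_rot: [-0.112, 0.994, 0.001, 0.001]
ft_force: [-22.7, 2.7, 49.1]
grip_width: 0.456
grasp_force: 56.8
```

Call:
{"api": "step_arm", "payload": {
  "commands": [35,-0.0017,0,0.0025,0,0,0,35,-0.0017,0,0.0025,0,0,0,35,-0.0017,0,0.0025,0,0,0,35,-0.0017,0,0.0025,0,0,0,35,-0.0017,0,0.0025,0,0,0,35,-0.0017,0,0.0025,0,0,0,35,-0.0017,0,0.0025,0,0,0,35,-0.0017,0,0.0025,0,0,0,35,-0.0017,0,0.0025,0,0,0,35,-0.0017,0,0.0025,0,0,0]
}}

```text
clock: 15.4
position: [0.5411, -0.0788, 0.0368]
ee_rot: [-0.112, 0.994, 0.0, 0.001]
ft_force: [-10.4, 2.0, 25.3]
grip_width: 0.456
grasp_force: 54.5
```

```bash
python3 - <<'E'
from h import *
s=snap('scene','s4.png')[...,::-1];t=snap('top','t4.png')[...,::-1]
B=cv2.resize(s[150:300,240:380],(560,600),interpolation=cv2.INTER_CUBIC)
cv2.imwrite('pics/c5.png',B);o=get_obs();print(o['ft_force'],o['torque'],o['position'],o['joint_velocities'])
E
```

```text
[-9.53146001  1.28849338 25.07237584] [0.29119906 1.96673334 0.00514908] [ 0.54113455 -0.07876213  0.03683883] [-1.05636052e-03 -1.29071719e-05 -5.20391729e-04  5.16626254e-04
 -1.01629467e-03  1.43803213e-03  7.38358839e-04]
```

View pics/c5.png

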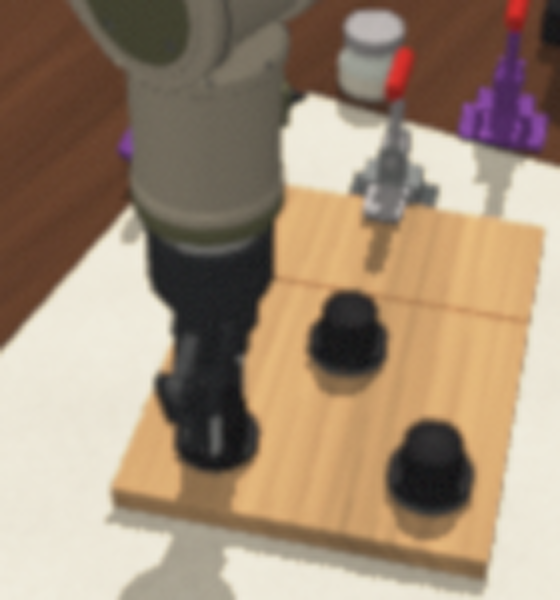

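The cap sits fully down at (215,440) with no orange showing, and the lever is upright. Halving the push left the height at 36.8 mm, so it is on its stop, still held at 25 N. I hand in.

```bash
python3 -c "
from workcell import *
print(hand_in())"
```

```text
the job is handed in; nothing more can be done
None
```

I set the clamp lever upright, pressed the black cap onto the bare stud down to its stop, and handed the job in at about 15.5 s with the gripper still pushing at about 25 N; the hand-in gave no verdict.

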